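# Load a sealant cartridge into the bench dispenser

### The arm

A 7-joint arm with a two-finger parallel gripper is mounted at the origin on the work surface. World frame = base frame: x ahead of the robot, y to its left, z up, the work surface at z = 0. Lengths are in m, angles in rad, forces in N, time in s.
With the tool pointing down it reaches from about 0.4 to 0.85 m from the base axis. Payload 10.4 kg.
Tool frame: the origin (TCP) lies midway between the tips of the shut fingers; the grasp point (between the pads) lies 19 mm behind it; z points along the fingers, y is the line along which they close (so a half turn about z gives the same grasp; the last joint's range is limited). The gripper opens to 85 mm and grips with 20 to 120 N. Pads are 22 mm wide; open, the fingers measure 114 mm over their backs; the gripper's body (76 mm by 85 mm) begins 54 mm behind the grasp point. The pads swing forward as they close: fully open they stand 13 mm farther back than shut.
Start: joints at [-1.325, 0.332, -0.065, 1.46, 0.022, 1.35, -0.088], TCP at [0.166, 0.603, 0.231] pointing down, gripper open.
Joint ranges: [-2.6, 2.6], [-0.5, 2.12], [-1.47, 1.34], [0.16, 2.42], [-1.27, 4.41], [0.06, 2.06], [-2.6, 2.6]. Speed limits (rad/s): [2.22, 2.22, 2.79, 2.79, 3.14, 3.14, 3.14].

### API

Orientations are given as a unit quaternion [x, y, z, w].
In Python, from workcell import get_obs, camera, camera_params, hand_in gives the robot as it stands.
- The arm moves only by the tool carry_out, never from a script. Its argument "commands" is a list that holds one entry, the list of rows, each a list of 6 numbers: the shift along the tool's x, y, z in units of 40 mm (1.0 is 40 mm), then the turn, a rotation vector about the tool's x, y, z in units of 6 degrees (1.0 is 6 degrees). In form: [[[x, y, z, ax, ay, az], ...]]. A call has 1 to 20 rows; each row shifts and turns the commanded pose from where the row before left it, along the tool's axes as they then stand; what a row does not reach is not made up. A row lasts 1/12 s, in which the tool goes at most 41.7 mm and 7.16 degrees, less where a joint would pass 70% of its speed; a pose out of reach is approached as far as the arm can. A call is refused whole if a number of a shift passes 1 or a number of a turn 1, either way. A call with a gripper value outside its range is refused whole. "hand" is the closure, from -1 (fully open) to 1 (shut), set as the call begins (left out, the last holds). The fingers move at their own pace and stop on an object; "force" is the grip in N (left out, the last holds). Time passes only in rows, so rows that do not move let the fingers close. It gives the time, the measured TCP pose, the force, the opening and the grip force at its end, in the units of the state.
- get_obs(): the state, without advancing time (a new reading comes with each control period).
- camera(name): name is "scene" or "top" or "wrist"; returns the picture (384x512x3 uint8, red, green, blue); there is no depth.
- camera_params(name): a dict with "mtx" (3x3 intrinsics, pixels), "R" (3x3) and "t" (3): a world point X has camera coordinates R X + t. Camera axes: x right, y down, z forward; pixel columns grow to the right and rows downward; lengths in m; the calibration is good to about 2 mm. A picture is of the moment at which its call begins: read the wrist's pose just before it. camera_params takes no time and is no camera call; for the wrist camera it gives the pose at the moment of the call.
- hand_in(): hands the job in; it is judged then, once.
The state is a dict: "clock": time; "joint_pos": joint angles; "joint_velocities": joint speeds; "tau": joint torques, N m; "position": TCP position; "ee_rot": TCP orientation; "ft_force": force on the tool from outside, world axes, zero at the start; "torque": the same for the moment, N m; "grip_width": opening from 0.0 (shut) to 1.0 (fully open); "grasp_force": force on a finger pad.
Only numpy, scipy, OpenCV 4.12 (cv2) and the standard library are available. Lean on these libraries where they do the work, as an engineer would, in place of code of your own. Each camera call takes 0.05 s, during which the arm holds its last target. There are 200 camera calls.

### The job

Load the cartridge from its wooden rest into the bench dispenser: press and hold the thumb saddle to unlock the carriage, slide it fully back without forcing it and let the saddle up so it locks, then lay the cartridge in the V cradle with its nozzle through the slot of the end plate. Hold the saddle down again and slide the carriage forward until its sprung plunger meets the piston hidden somewhere inside the cartridge and presses it snugly, without ramming it, so that the cartridge sits hard up against the end plate; then let go so that it stays locked, saddle fully up. Leave the three vials standing where they are.

Things in the scene. Friction and masses are not known exactly. Their poses are not given: they have to be found in the camera images.
- stand: bench dispenser on a fixed grey base 90 x 320 x 12 mm; origin at the centre of its underside, z up, y along the rail from the carriage end (-y) to the slotted end plate (+y). All parts are centred on x = 0. Plunger and loaded cartridge share an axis at z = 65 mm.
- cradle (a point): where the cartridge's centre belongs when it is up against the end plate: stand y = 75, z = 65 mm; axes as the stand. Two aluminium 45 degree V supports hold it, 18 mm long, 51 mm to either side of this point (84 mm clear between them for fingers), upper edges 65 mm high and 31 mm off the centre line. The cartridge's open rear rim is then at stand y = 5 mm.
- slot (a point): middle of the end plate's inner face, at stand y = 145, z = 65 mm. The plate is 8 mm thick and 90 mm high, with a slot for the nozzle 26 mm wide, open at the top, whose bottom is at z = 48 mm.
- carriage (a joint): place of the aluminium carriage (60 x 60 mm, top at z = 85 mm) on its rail, m: 0 = fully back at its stop, to 0.085 forward (+y of the stand). Carriage and saddle centre are at stand y = -121 mm + this, the plunger's face at -11 mm + this (spring relaxed). 1 to 2 N slides it once released. It locks in notches 10 mm apart (0, 0.01, ..), with 1 mm play; on letting go it slips up to 5 mm to the nearest.
- release (a joint): how far the thumb saddle is pressed down, m: 0 = fully up, tooth in a notch, carriage locked; 0.010 = fully down. Sprung: it starts to move at 6 N, 9 N holds it fully down. The tooth is out of its notch from 5 mm down; hold it 6 to 9 mm down while sliding. If it stays part way up when let go, the tooth is on a pin between notches.
- saddle (a point): centre of the top face of the grey thumb saddle on the carriage, 108 mm above the table when up; moves with it. The face is level, 44 mm wide (x) and 50 mm long (y) between two cross ridges 9 mm high and 7 mm thick at its ends, against which shut fingertips can push the carriage either way. Axes as the stand.
- plunger: steel plunger in front of the carriage: a 28 mm disc, 8 mm thick, on a 12 mm rod. Origin at table level under the carriage's centre (spring relaxed), 110 mm behind (-y) the disc's face. Sprung: it yields up to 20 mm back into the carriage, 1.5 N at first, 11.5 N fully in. About half way in is right.
- rest: fixed wooden rest, base 70 x 130 x 8 mm, on which the cartridge lies at the start in two V supports (18 mm long, at y = +-50 mm), along the rest's y, its axis 50 mm above the table. Origin at the centre of its underside.
- cart_center (a point): centre of the cartridge's tube, on its axis: white plastic with a paper label, 46 mm in diameter, 140 mm long, about 0.25 kg; y runs along the axis to the nozzle. The -y end is open (40 mm bore); a piston sits unseen 20 to 45 mm deep in it and withstands a push of 40 N.
- cart_nozzle (a point): tip of the cartridge's nozzle cone (18 mm thick at its root, 35 mm long), 105 mm in +y from cart_center.
- vial0: bystander: amber glass vial with aluminium cap, 44 mm in diameter, 85 mm high, upright; origin at the centre of its underside
- vial1: bystander: amber glass vial with aluminium cap, 44 mm in diameter, 85 mm high, upright; origin at the centre of its underside
- vial2: bystander: amber glass vial with aluminium cap, 44 mm in diameter, 85 mm high, upright; origin at the centre of its underside
Not all that is in view belongs to the job. What is meant by the part that bears cart_center is not purple or red, and is the larger of those in its own colour.

How it is judged:
By the outcome, as a careful person would: the job done as asked, in the order asked, and still so for the second after the job is handed in, with the robot touching nothing.
It also fails if it takes over 64 s, if anything falls off the work surface, if the arm or the gripper's body presses on something with over 40 N, if the wrist force passes 120 N, or if a joint passes its speed limit or range.

## Working session

There is one attempt and no reset: what is moved stays moved. The work goes in short steps, Python scripts to look and compute and a tool call to move; the robot and the scene stay as the last step left them, time stands still between calls to the robot, and variables do not carry over. Pictures are saved under pics/ and viewed, at most 10 in all, crops included, and the job is handed in when it is done.

Besides the shell and the picture viewer there is one more tool, called after "Request:" in YAML: its name, and indented under it one key for each argument. carry_out: Moves the arm, as the interface text tells. Its arguments: {"type":"object","properties":{"commands":{"type":"array"},"hand":{"type":"number"},"force":{"type":"number"}},"required":["commands"]}

```bash
mkdir -p pics; cat > h.py <<'E'
import numpy as np, cv2
from workcell import get_obs, camera, camera_params, hand_in
def save(n,f):
    im=camera(n)[:,:,::-1]; cv2.imwrite('pics/'+f,im); return im
def proj(n,X):
    p=camera_params(n); c=np.array(p['R'])@np.array(X,float)+np.array(p['t']); u=np.array(p['mtx'])@c; return u[:2]/u[2]
def back(n,uv,z,p=None):
    p=p or camera_params(n); R=np.array(p['R']); t=np.array(p['t'])
    d=R.T@np.linalg.inv(p['mtx'])@np.array([uv[0],uv[1],1.]); o=-R.T@t
    return o+d*(z-o[2])/d[2]
E
python3 - <<'E'
from h import *
a=save('scene','s0.png');b=save('top','t0.png')
cv2.imwrite('pics/t0b.png',cv2.resize(b,(800,600),interpolation=cv2.INTER_CUBIC))
cv2.imwrite('pics/s0b.png',cv2.resize(a,(800,600),interpolation=cv2.INTER_CUBIC))
for n in('scene','top'):
    p=camera_params(n);R=np.array(p['R']);print(n,-R.T@np.array(p['t']),np.array(p['mtx']).round(1).tolist(),R.round(3).tolist())
o=get_obs();print(o['clock'],o['position'],o['ee_rot'],o['ft_force'])
E
```

```text
scene [ 0.84967449 -0.50913858  1.00589135] [[374.7, 0.0, 260.5], [0.0, 374.7, 191.1], [0.0, 0.0, 1.0]] [[0.826, 0.564, 0.005], [0.466, -0.678, -0.568], [-0.317, 0.471, -0.823]]
top [ 0.38306747 -0.00632654  1.00601257] [[364.4, 0.0, 253.7], [0.0, 364.4, 199.2], [0.0, 0.0, 1.0]] [[-0.014, -1.0, -0.005], [-0.993, 0.014, -0.115], [0.115, 0.003, -0.993]]
0.1 [0.16587795 0.60224658 0.23059846] [ 1.33964668e-01  9.90985911e-01 -6.22398823e-04 -6.18686561e-05] [-0.32328232  0.30899543 -0.49643182]
```

View pics/t0b.png

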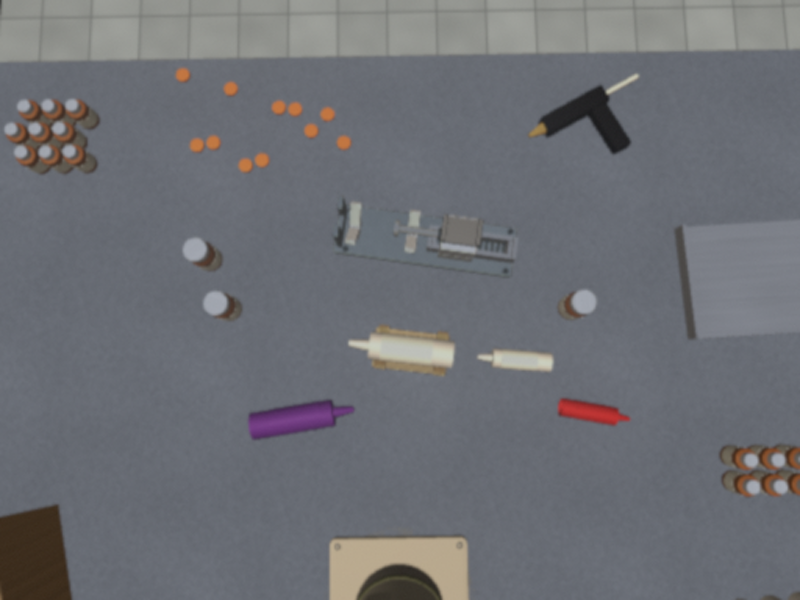

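View pics/s0b.png

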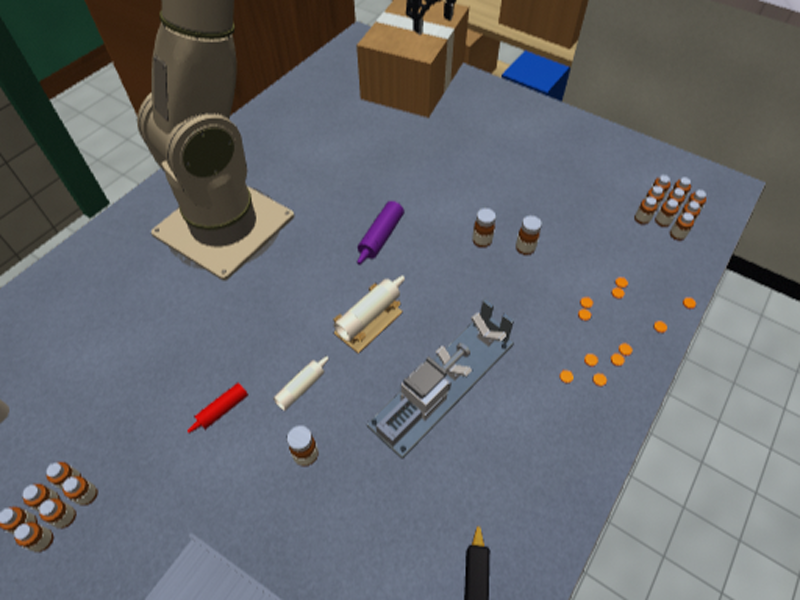

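The top view shows four cartridge-like things: white large on the rest (410,350), white small (520,360), purple (290,420) and red (590,411). The white one on the rest fits, being neither purple nor red and the larger of the white pair. The stand runs from the end plate (343,225) to the carriage end (515,250), and the carriage (462,232) is part-way forward. I'll confirm all this in an enlarged crop.

```bash
python3 - <<'E'
from h import *
b=cv2.imread('pics/t0.png'); cv2.imwrite('pics/t0c.png',cv2.resize(b[125:245,205:360],(775,600),interpolation=cv2.INTER_CUBIC))
a=cv2.imread('pics/s0.png'); cv2.imwrite('pics/s0c.png',cv2.resize(a[170:300,170:340],(785,600),interpolation=cv2.INTER_CUBIC))
E
```

```text
(no output)
```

View pics/t0c.png

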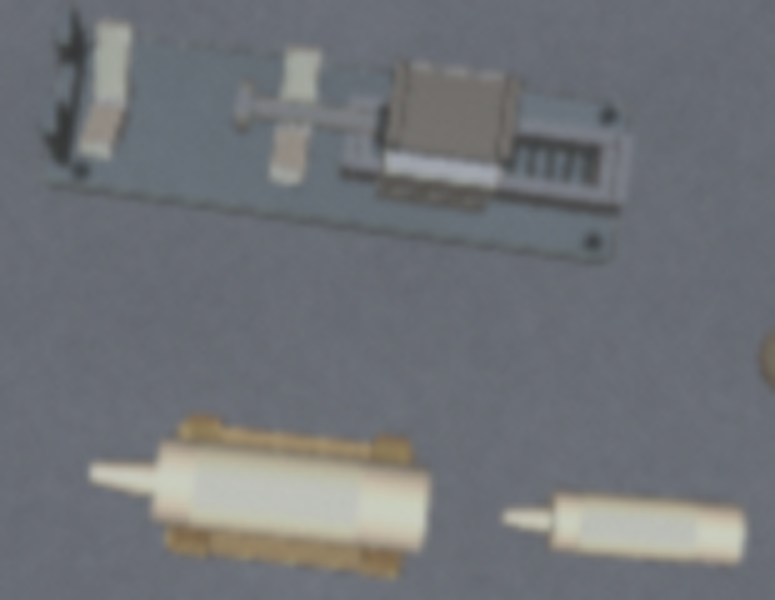

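The crop confirms the white cartridge on the wooden rest, with its tube from (165,481) to (420,510) and nozzle tip at (92,471); the other white one is clearly smaller. The stand's near edge runs (55,185) to (608,260), and the saddle is centred near (453,108).

```bash
python3 - <<'E'
from h import *
p=camera_params('top')
def q(c,z): return back('top',(np.array(c)/5+[205-.4,125-.4]),z,p)
A=q((55,185),.012);B=q((608,260),.012); d=A-B; print('len',np.linalg.norm(d))
u=d/np.linalg.norm(d); yaw=np.arctan2(-u[0],u[1]); x=np.array([u[1],-u[0],0]); print('u',u,'yaw',np.degrees(yaw))
O=(A+B)/2+.045*x; O[2]=0; print('stand',O)
for n,c,z in [('sad',(455,110),.108),('ridgeL',(395,103),.117),('ridgeR',(512,114),.117),('disc',(240,104),.07),('V1',(297,118),.05),('plate',(78,85),.08)]:
    P=q(c,z); print(n,P,'local',np.dot(P-O,x),np.dot(P-O,u))
T=q((92,471),.05);L=q((165,481),.05);R=q((420,510),.05)
print(T,L,R,np.linalg.norm(T-R),np.linalg.norm(L-R)); v=T-R; print('cart yaw',np.degrees(np.arctan2(-v[0],v[1])),'c',(L+R)/2, T-v/np.linalg.norm(v)*.105)
# vials
for c in [(196,250),(216,303),(582,302)]: print('vial',back('top',np.array(c)*.64,.085,p))
E
```

```text
len 0.30927970386185877
u [0.15146664 0.98846237 0.        ] yaw -8.711930248663505
stand [ 0.62628137 -0.05839509  0.        ]
sad [ 0.61927988 -0.11103989  0.108     ] local 0.0010532289189115007 -0.05309789277836621
ridgeL [ 0.62094972 -0.08012787  0.117     ] local -0.001978340168305622 -0.022289605457728675
ridgeR [ 0.61443507 -0.13836759  0.117     ] local 0.00040354717364975173 -0.08084412964290609
disc [ 0.63423257 -0.00248613  0.07      ] local -0.0006088764062212277 0.05646823876271891
V1 [ 0.63143291 -0.03290234  0.05      ] local 0.0012308105341370108 0.025978912573550714
plate [0.6429879  0.08181328 0.08      ] local -0.004723113843734808 0.14112118184959122
[0.44336839 0.07801611 0.05      ] [0.43757053 0.03971621 0.05      ] [ 0.42048952 -0.09365368  0.05      ] 0.1731876428968875 0.13445924815559496
cart yaw -7.59121836401714 c [ 0.42903003 -0.02696873  0.05      ] [ 0.42949742 -0.02606365  0.05      ]
vial [0.59662134 0.32620253 0.085     ]
vial [0.50780199 0.29111673 0.085     ]
vial [ 0.50072017 -0.30597948  0.085     ]
```

View pics/s0c.png

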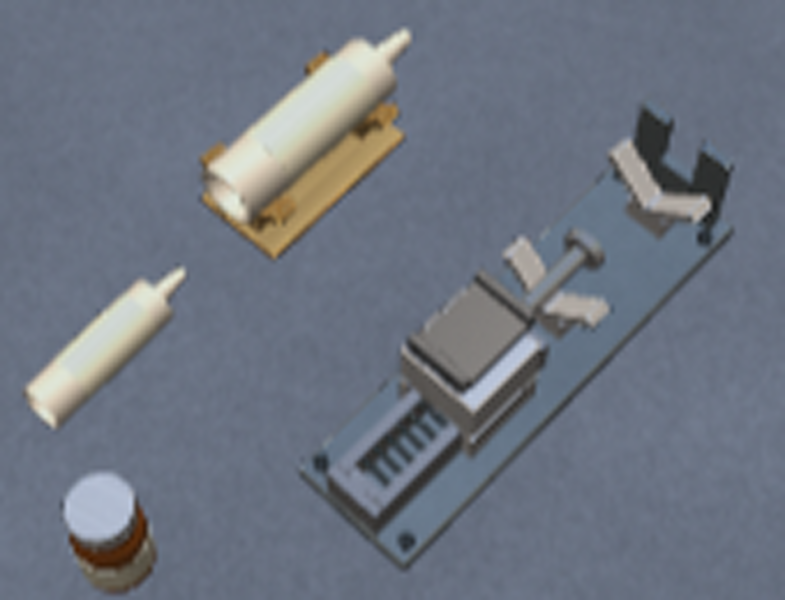

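Scene crop: base near corner (405,568), far edge to (733,230), carriage forward at about the 0.07 notch. This agrees with the top view: V support at 26 mm against 24, disc at 56. Moving over the saddle now.

Request:
carry_out:
  commands:
    - [[-0.74,-0.67,0,0,0,0],[-0.74,-0.67,0,0,0,0],[-0.74,-0.67,0,0,0,0],[-0.74,-0.67,0,0,0,0],[-0.74,-0.67,0,0,0,0],[-0.74,-0.67,0,0,0,0],[-0.74,-0.67,0,0,0,0],[-0.74,-0.67,0,0,0,0],[-0.74,-0.67,0,0,0,0],[-0.74,-0.67,0,0,0,0],[-0.74,-0.67,0,0,0,0],[-0.74,-0.67,0,0,0,0],[-0.74,-0.67,0,0,0,0],[-0.74,-0.67,0,0,0,0],[-0.74,-0.67,0,0,0,0],[-0.74,-0.67,0,0,0,0],[-0.74,-0.67,0,0,0,0],[-0.74,-0.67,0,0,0,0],[-0.74,-0.67,0,0,0,0],[-0.74,-0.67,0,0,0,0]]
  hand: 1

```text
clock: 1.77
position: [0.595, -0.073, 0.2311]
ee_rot: [0.134, 0.991, 0.0, -0.0]
ft_force: [0.7, 0.5, 0.1]
grip_width: 0.001
grasp_force: 0.0
```

Request:
carry_out:
  commands:
    - [[0,0,0,0,0,0.99],[0,0,0,0,0,0.99],[0,0,0,0,0,0.99],[0,0,0,0,0,0.99],[0,0,0,0,0,0.99],[0,0,0,0,0,0.99],[0,0,0,0,0,0.99],[0,0,0,0,0,0.99],[0,0,0,0,0,0.99],[0,0,0,0,0,0.99],[0,0,0,0,0,0.99],[0,0,0,0,0,0.99],[0,0,0,0,0,0.99],[0,0,0,0,0,0.99],[0,0,0,0,0,0]]

```text
clock: 3.02
position: [0.5942, -0.0712, 0.2309]
ee_rot: [0.759, 0.651, -0.0, -0.0]
ft_force: [-0.3, 0.2, -0.2]
grip_width: 0.003
grasp_force: 0.0
```

```bash
cat >> h.py <<'E'
from scipy.spatial.transform import Rotation as Ro
def go(target,u=None):
    """tool-frame shift in units of 40 mm to target TCP; u = wanted tool x-ish stand -> turn about z"""
    o=get_obs(); R=Ro.from_quat(o['ee_rot']); M=R.as_matrix()
    s=R.inv().apply(np.array(target)-o['position'])/.04
    print('clock %.2f'%o['clock'],'pos',o['position'].round(4),'F',o['ft_force'].round(1),'shift',s.round(3),'yang',np.degrees(np.arctan2(M[1,1],M[0,1])).round(2),'tilt',M[2,:2].round(3),'w',round(float(o['grip_width']),3))
E
python3 - <<'E'
from h import *
go([.619,-.111,.15])
p=camera_params('wrist'); im=save('wrist','w1.png')
R=np.array(p['R']);print((-R.T@np.array(p['t'])).round(3),R.round(2).tolist()); np.savez('w1.npz',**{k:np.array(p[k]) for k in('mtx','R','t')})
cv2.imwrite('pics/w1b.png',cv2.resize(im,(800,600),interpolation=cv2.INTER_CUBIC))
p=camera_params('scene')
def q(c,z): return back('scene',np.array(c)/4.6176+[169.6,169.6],z,p)
A=q((733,230),.012);B=q((405,568),.012);C=q((303,468),.012)
d=A-B;print(A,B,C,np.linalg.norm(d),np.linalg.norm(B-C),'yaw',np.degrees(np.arctan2(-d[0],d[1])))
E
```

```text
clock 3.02 pos [ 0.5942 -0.0712  0.2309] F [-0.3  0.2 -0.2] shift [-0.888  0.768  2.021] yang -8.83 tilt [-0.    -0.001] w 0.003
[0.605 0.004 0.374] [[0.99, -0.15, -0.0], [-0.15, -0.94, 0.29], [-0.05, -0.29, -0.96]]
[0.69784327 0.09041466 0.012     ] [ 0.64862837 -0.22176269  0.012     ] [ 0.56209738 -0.20558572  0.012     ] 0.316032918591254 0.0880301474564787 yaw -8.95896983446215
```

View pics/w1b.png

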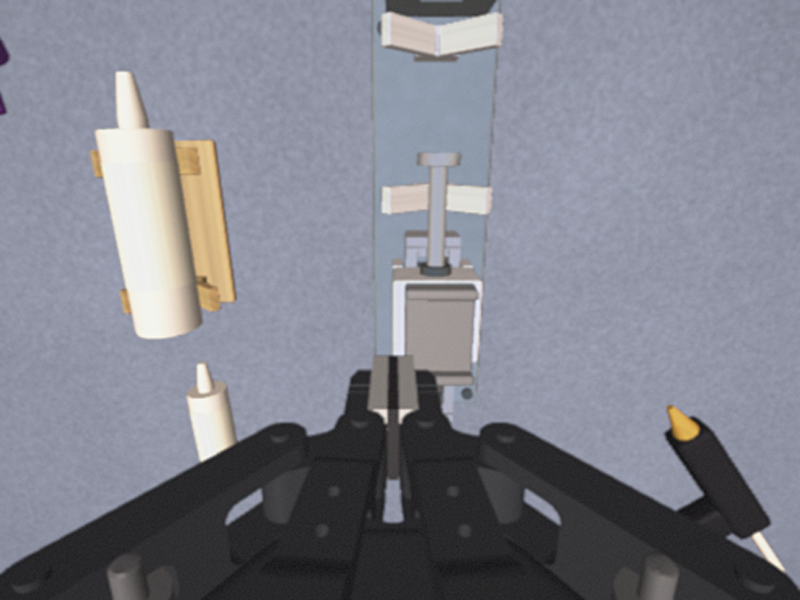

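The wrist view shows the saddle face at x 406–473 and y 300–373, the V valleys at (437,200) and (438,50), the plunger disc at (439,158), the nozzle tip at (124,73), and the tube from (136,130) to (168,335).

```bash
python3 - <<'E'
from h import *
p=dict(np.load('w1.npz'))
def q(c,z): return back('wrist',np.array(c)*.64-.2,z,p)
y=np.radians(-8.85);u=np.array([-np.sin(y),np.cos(y),0]);x=np.array([u[1],-u[0],0])
O=np.array([.6263,-.0584,0])
for n,c,z in [('saddleL',(407,335),.108),('saddleR',(472,335),.108),('ridgeF',(440,292),.117),('ridgeFin',(439,299),.112),('ridgeB',(442,378),.117),('disc',(439,153),.079),('valley1',(437,198),.034),('valley2',(438,52),.034),('edgeR0',(374,200),.012),('edgeL0',(493,200),.012),('edgeB',(376,330),.012),('edgeF',(373,40),.012),('rodtop',(437,215),.071)]:
    P=q(c,z); print(n,P.round(4),'local',np.dot(P-O,x).round(4),np.dot(P-O,u).round(4))
T=q((124,73),.05);F=q((136,131),.07);L=q((98,132),.05);Rr=q((172,132),.05);L2=q((135,335),.05);R2=q((201,325),.05)
print('tip',T,'front',(L+Rr)/2,'width',np.linalg.norm(L-Rr),'rear',(L2+R2)/2,np.linalg.norm(L2-R2))
for a,b in((T,(L2+R2)/2),((L+Rr)/2,(L2+R2)/2)):
    d=a-b;print('yaw',np.degrees(np.arctan2(-d[0],d[1])),np.linalg.norm(d),'c from tip',a-d/np.linalg.norm(d)*.105)
E
```

```text
saddleL [ 0.5975 -0.1048  0.108 ] local -0.0214 -0.0502
saddleR [ 0.6377 -0.111   0.108 ] local 0.0193 -0.0502
ridgeF [ 0.6208 -0.0771  0.117 ] local -0.0026 -0.0194
ridgeFin [ 0.62  -0.083  0.112] local -0.0025 -0.0253
ridgeB [ 0.6151 -0.1329  0.117 ] local 0.0004 -0.0754
disc [ 6.335e-01 -2.000e-04  7.900e-02] local -0.0019 0.0586
valley1 [ 0.6324 -0.0319  0.034 ] local 0.002 0.0272
valley2 [0.6451 0.0633 0.034 ] local -0.0002 0.1231
edgeR0 [ 0.5855 -0.0282  0.012 ] local -0.045 0.0235
edgeL0 [ 0.6771 -0.0424  0.012 ] local 0.0477 0.0236
edgeB [ 0.5693 -0.1356  0.012 ] local -0.0445 -0.0851
edgeF [0.6032 0.0817 0.012 ] local -0.0444 0.1349
rodtop [ 0.6281 -0.0388  0.071 ] local -0.0012 0.0196
tip [0.44146631 0.07944322 0.05      ] front [0.43709511 0.04376523 0.05      ] width 0.0494697279229068 rear [ 0.41679656 -0.09675294  0.05      ] 0.051974944855310234
yaw -7.9703399621551005 0.17791482308935677 c from tip [ 0.42690696 -0.02454248  0.05      ]
yaw -8.21980315472821 0.14197671427728958 c from tip [ 0.42208316 -0.0601561   0.05      ]
```

Stand pose settled at (.626,-.058), yaw -8.85°, carriage at notch 0.07. Tool x is stand y and tool y is stand x, so I'll descend onto the saddle's rear part.

Request:
carry_out:
  commands:
    - [[-0.35,0.25,0.3,0,0,0],[-0.35,0.25,0.5,0,0,0],[-0.34,0.24,0.5,0,0,0],[0,0,0.5,0,0,0],[0,0,0.5,0,0,0],[0,0,0.35,0,0,0],[0,0,0.12,0,0,0],[0,0,0,0,0,0]]
  hand: 1

```text
clock: 3.73
position: [0.6169, -0.1166, 0.1195]
ee_rot: [0.757, 0.653, -0.001, -0.001]
ft_force: [0.3, 0.2, -0.4]
grip_width: 0.002
grasp_force: 0.0
```

Request:
carry_out:
  commands:
    - [[0,0,0.08,0,0,0],[0,0,0.08,0,0,0],[0,0,0.08,0,0,0],[0,0,0.05,0,0,0],[0,0,0.05,0,0,0],[0,0,0,0,0,0],[0,0,0,0,0,0]]

```text
clock: 4.32
position: [0.6175, -0.1169, 0.1069]
ee_rot: [0.758, 0.652, 0.0, -0.0]
ft_force: [-0.8, 1.4, 0.3]
grip_width: 0.001
grasp_force: 0.0
```

Request:
carry_out:
  commands:
    - [[0,0,0.04,0,0,0],[0,0,0.04,0,0,0],[0,0,0,0,0,0],[0,0,0,0,0,0]]

```text
clock: 4.65
position: [0.6177, -0.117, 0.1043]
ee_rot: [0.758, 0.652, 0.0, 0.0]
ft_force: [-1.9, 0.3, 6.9]
grip_width: -0.003
grasp_force: 3.2
```

Request:
carry_out:
  commands:
    - [[0,0,0.05,0,0,0],[0,0,0.04,0,0,0],[0,0,0,0,0,0],[0,0,0,0,0,0]]

```text
clock: 4.98
position: [0.6177, -0.117, 0.1008]
ee_rot: [0.758, 0.652, 0.0, 0.0]
ft_force: [-1.5, 0.3, 8.3]
grip_width: 0.001
grasp_force: 3.8
```

Request:
carry_out:
  commands:
    - [[-0.15,0,0,0,0,0],[-0.15,0,0,0,0,0],[-0.15,0,0,0,0,0],[-0.15,0,0,0,0,0],[-0.15,0,0,0,0,0],[-0.15,0,0,0,0,0],[-0.15,0,0,0,0,0],[-0.15,0,0,0,0,0],[-0.15,0,0,0,0,0],[-0.15,0,0,0,0,0],[0,0,0,0,0,0],[0,0,0,0,0,0]]

```text
clock: 5.98
position: [0.6082, -0.1774, 0.1008]
ee_rot: [0.758, 0.652, -0.0, 0.0]
ft_force: [-3.6, -0.5, 7.8]
grip_width: 0.001
grasp_force: 3.8
```

```bash
python3 - <<'E'
from h import *
y=np.radians(-8.85);u=np.array([-np.sin(y),np.cos(y),0]);O=np.array([.6263,-.0584,0])
o=get_obs();print('F along',o['ft_force']@u,'z',o['ft_force'][2],'tcp local y',(o['position']-O)@u,o['position'])
save('top','t2.png');b=cv2.imread('pics/t2.png'); cv2.imwrite('pics/t2c.png',cv2.resize(b[125:195,205:360],(775,350),interpolation=cv2.INTER_CUBIC))
E
```

```text
F along -1.082831789203401 z 7.762015921786946 tcp local y -0.12036929178364057 [ 0.60823745 -0.17740724  0.10080891]
```

Request:
carry_out:
  commands:
    - [[-0.08,0,0,0,0,0],[-0.08,0,0,0,0,0],[-0.08,0,0,0,0,0],[-0.08,0,0,0,0,0],[0,0,0,0,0,0],[0,0,0,0,0,0]]

```text
clock: 6.53
position: [0.6075, -0.1884, 0.101]
ee_rot: [0.758, 0.653, 0.001, 0.0]
ft_force: [-0.6, 2.1, 8.0]
grip_width: -0.0
grasp_force: 3.7
```

```bash
cat >> h.py <<'E'
_y=np.radians(-8.85);U=np.array([-np.sin(_y),np.cos(_y),0]);X=np.array([U[1],-U[0],0]);O=np.array([.6263,-.0584,0])
def st():
    o=get_obs();d=o['position']-O;f=o['ft_force'];print('clock %.2f F x,y,z %.1f %.1f %.1f  tcp local mm x %.1f y %.1f z %.1f grip %.3f %.1f'%(o['clock'],f@X,f@U,f[2],d@X*1e3,d@U*1e3,d[2]*1e3,o['grip_width'],o['grasp_force']))
E
python3 -c "
from h import *;st()"
```

```text
clock 6.53 F x,y,z -0.9 2.0 8.0  tcp local mm x 1.4 y -131.3 z 101.0 grip -0.000 3.7
```

Request:
carry_out:
  commands:
    - [[-0.06,0,0,0,0,0],[-0.05,0,0,0,0,0],[0,0,0,0,0,0],[0,0,0,0,0,0]]

```text
clock: 6.87
position: [0.6075, -0.1895, 0.1006]
ee_rot: [0.757, 0.654, 0.002, -0.001]
ft_force: [0.4, 11.2, 8.0]
grip_width: 0.004
grasp_force: 8.1
```

```bash
python3 - <<'E'
from h import *
st()
b=save('top','t3.png'); cv2.imwrite('pics/t3c.png',cv2.resize(b[125:195,205:360],(775,350),interpolation=cv2.INTER_CUBIC))
E
```

```text
clock 6.87 F x,y,z -1.3 11.2 8.0  tcp local mm x 1.6 y -132.4 z 100.6 grip 0.004 8.1
```

View pics/t3c.png

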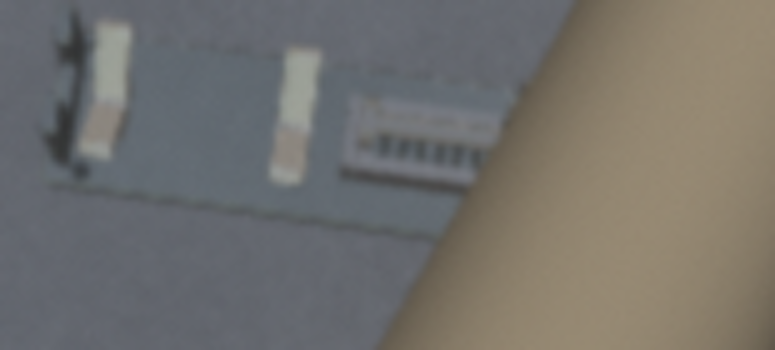

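The arm hides the carriage in this view, but the plunger has left the cradle, and 11 N with a stall at -132 mm means it is at the stop. I'll ease off and let the saddle up.

Request:
carry_out:
  commands:
    - [[0.06,0,0,0,0,0],[0,0,0,0,0,0],[0,0,-0.06,0,0,0],[0,0,-0.06,0,0,0],[0,0,-0.06,0,0,0],[0,0,-0.06,0,0,0],[0,0,-0.1,0,0,0],[0,0,-0.4,0,0,0],[0,0,-0.8,0,0,0],[0,0,-0.8,0,0,0],[0,0,-0.8,0,0,0],[0,0,0,0,0,0]]

```text
clock: 7.92
position: [0.6081, -0.193, 0.2322]
ee_rot: [0.758, 0.652, 0.002, 0.004]
ft_force: [0.4, -0.6, 0.0]
grip_width: -0.0
grasp_force: 0.0
```

```bash
python3 - <<'E'
from h import *
st(); go([.428,-.0258,.22])
E
```

```text
clock 7.92 F x,y,z 0.5 -0.6 0.0  tcp local mm x 2.7 y -135.8 z 232.2 grip -0.000 0.0
clock 7.92 pos [ 0.6081 -0.193   0.2322] F [ 0.4 -0.6  0. ] shift [ 3.459 -5.081  0.258] yang -8.63 tilt [-0.001  0.008] w -0.0
```

Request:
carry_out:
  commands:
    - [[0.49,-0.73,0,0,0,0],[0.49,-0.73,0,0,0,0],[0.49,-0.73,0,0,0,0],[0.49,-0.73,0,0,0,0],[0.5,-0.73,0,0,0,0],[0.5,-0.72,0,0,0,0],[0.5,-0.71,0,0,0,0],[0,0,0,0,0,0],[0,0,0,0,0,0]]
  hand: -1

```text
clock: 8.67
position: [0.4253, -0.0229, 0.2258]
ee_rot: [0.757, 0.653, 0.001, -0.0]
ft_force: [0.8, 0.3, 0.3]
grip_width: 1.001
grasp_force: 0.0
```

```bash
python3 - <<'E'
from h import *
st(); go([.428,-.0258,.031])
p=camera_params('wrist'); im=save('wrist','w4.png');np.savez('w4.npz',**{k:np.array(p[k]) for k in('mtx','R','t')})
b=save('top','t4.png')
c=np.zeros((600,800,3),np.uint8)
c[:384,:512]=im; c[384:594,:465]=cv2.resize(b[125:195,205:360],(465,210),interpolation=cv2.INTER_CUBIC)
cv2.imwrite('pics/m4.png',c)
E
```

```text
clock 8.67 F x,y,z 0.7 0.4 0.3  tcp local mm x -204.1 y 4.1 z 225.8 grip 1.001 0.0
clock 8.67 pos [ 0.4253 -0.0229  0.2258] F [0.8 0.3 0.3] shift [-0.071  0.075  4.87 ] yang -8.41 tilt [0.002 0.001] w 1.001
```

View pics/m4.png

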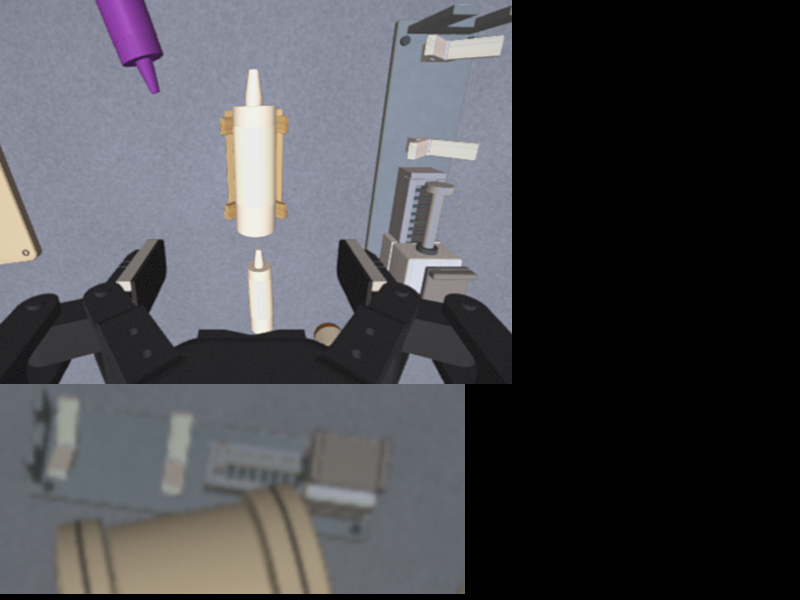

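Composite: the carriage is back and clear of the cradle. The cartridge lies between the open pads, with its tip at (254,70), front edge at (236–275,107) and rear at (237–274,233).

```bash
python3 - <<'E'
from h import *
p=dict(np.load('w4.npz'))
q=lambda c,z:back('wrist',c,z,p)
T=q((254,70),.05);F=(q((236,107),.05)+q((275,107),.05))/2;Rr=(q((237,225),.05)+q((274,225),.05))/2
d=T-Rr; n=d/np.linalg.norm(d);print(T,F,np.degrees(np.arctan2(-d[0],d[1])),'c tip',T-.105*n,'c front',F-.07*n, 'rearz',q((255,236),.04))
P=back('top',(205+348/3,125+(459-384)/3),.108);print('saddle',(P-O)@X,(P-O)@U)
E
```

```text
[0.44294641 0.07903793 0.05      ] [0.43932968 0.04296712 0.05      ] -7.6245139869702525 c tip [ 0.42901496 -0.02503375  0.05      ] c front [ 0.43004205 -0.026414    0.05      ] rearz [ 0.41704392 -0.10964875  0.04      ]
saddle 0.0013363318756763251 -0.11752043886877435
```

Request:
carry_out:
  commands:
    - [[-0.05,0.1,0.7,0,0,-0.08],[0,0,0.9,0,0,0],[0,0,0.9,0,0,0],[0,0,0.9,0,0,0],[0,0,0.7,0,0,0],[0,0,0.5,0,0,0],[0,0,0.32,0,0,0],[0,0,0,0,0,0],[0,0,0,0,0,0]]

```text
clock: 9.52
position: [0.4297, -0.028, 0.0286]
ee_rot: [0.756, 0.655, -0.001, 0.001]
ft_force: [-0.3, -0.4, -0.1]
grip_width: 1.002
grasp_force: 0.0
```

Request:
carry_out:
  commands:
    - [[0,0,0,0,0,0],[0,0,0,0,0,0],[0,0,0,0,0,0],[0,0,0,0,0,0],[0,0,0,0,0,0],[0,0,0,0,0,0],[0,0,0,0,0,0]]
  hand: 1
  force: 30

```text
clock: 10.1
position: [0.4289, -0.0261, 0.0294]
ee_rot: [0.755, 0.656, -0.0, -0.001]
ft_force: [-7.8, 0.5, 10.9]
grip_width: 0.528
grasp_force: 29.4
```

```bash
python3 -c "
from h import *;st();go([.43,-.0255,.15])"
```

```text
clock 10.10 F x,y,z -7.8 -0.7 10.9  tcp local mm x -200.0 y 1.5 z 29.4 grip 0.528 29.4
clock 10.10 pos [ 0.4289 -0.0261  0.0294] F [-7.8  0.5 10.9] shift [ 0.022  0.019 -3.015] yang -8.07 tilt [ 0.001 -0.002] w 0.528
```

Grip is good at 45 mm. Lifting, then carrying over the cradle.

Request:
carry_out:
  commands:
    - [[0,0,-0.2,0,0,0],[0,0,-0.4,0,0,0],[0,0,-0.6,0,0,0],[0,0,-0.7,0,0,0],[0,0,-0.7,0,0,0],[0,0,0,0,0,0.13],[0,0,0,0,0,0]]

```text
clock: 10.68
position: [0.4306, -0.026, 0.1344]
ee_rot: [0.76, 0.65, 0.002, 0.0]
ft_force: [-0.7, 0.3, -3.8]
grip_width: 0.526
grasp_force: 31.7
```

```bash
python3 -c "
from h import *;st();go([.638,.0116,.1334])"
```

```text
clock 10.68 F x,y,z -0.7 0.2 -3.8  tcp local mm x -198.3 y 1.9 z 134.4 grip 0.526 31.7
clock 10.68 pos [ 0.4306 -0.026   0.1344] F [-0.7  0.3 -3.8] shift [1.732 4.976 0.045] yang -8.9 tilt [0.003 0.003] w 0.526
```

Request:
carry_out:
  commands:
    - [[0.1,0.3,0,0,0,0],[0.2,0.55,0,0,0,0],[0.25,0.7,0,0,0,0],[0.25,0.7,0,0,0,0],[0.25,0.7,0,0,0,0],[0.25,0.7,0,0,0,0],[0.25,0.7,0,0,0,0],[0.15,0.45,0,0,0,0],[0.03,0.18,0,0,0,0],[0,0,0,0,0,0],[0,0,0,0,0,0],[0,0,0,0,0,0]]

```text
clock: 11.68
position: [0.6359, 0.0107, 0.1324]
ee_rot: [0.76, 0.65, -0.001, -0.0]
ft_force: [-0.1, -0.2, -3.3]
grip_width: 0.527
grasp_force: 31.9
```

```bash
python3 - <<'E'
from h import *
st();go([.638,.0116,.0444])
p=camera_params('wrist'); im=save('wrist','w5.png');np.savez('w5.npz',**{k:np.array(p[k]) for k in('mtx','R','t')})
cv2.imwrite('pics/w5c.png',cv2.resize(im[0:300,130:400],(540,600),interpolation=cv2.INTER_CUBIC))
E
```

```text
clock 11.68 F x,y,z -0.1 -0.2 -3.3  tcp local mm x -1.1 y 69.8 z 132.4 grip 0.527 31.9
clock 11.68 pos [0.6359 0.0107 0.1324] F [-0.1 -0.2 -3.3] shift [0.031 0.05  2.199] yang -8.91 tilt [-0.    -0.001] w 0.527
```

View pics/w5c.png

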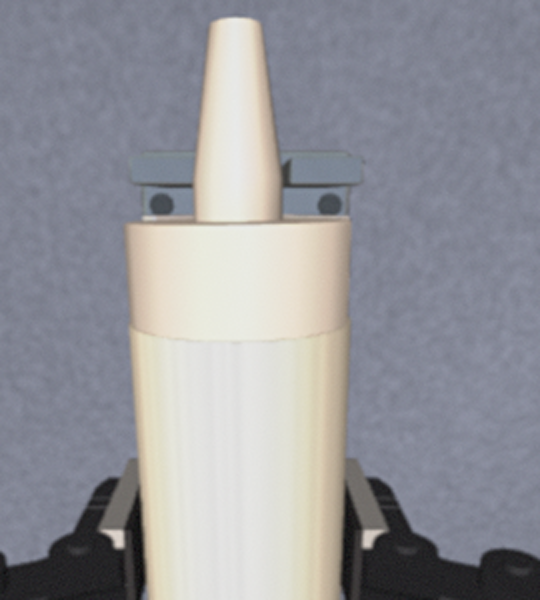

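The plate top spans x 128–365 (centre 247, rows 152–185). The nozzle tip is at (238,18), its root at (238,215), and the front face at row 222.

```bash
python3 - <<'E'
from h import *
p=dict(np.load('w5.npz')); q=lambda c,z:back('wrist',np.array(c)/2+[129.75,-.25],z,p)
for n,c,z in [('plL',(128,170),.09),('plR',(365,170),.09),('plate inner',(247,184),.09),('plate outer',(247,152),.09),('tip',(238,18),.153),('tubeL',(127,222),.153),('tubeR',(350,222),.153),('tubetop',(238,222),.176),('lab L',(131,335),.153),('labR',(350,335),.153)]:
    P=q(c,z);print(n,((P-O)@X*1e3).round(1),((P-O)@U*1e3).round(1))
E
```

```text
plL -35.9 153.4
plR 34.9 153.4
plate inner -0.3 149.4
plate outer -0.3 158.4
tip -2.4 177.3
tubeL -25.0 141.0
tubeR 20.1 141.0
tubetop -2.3 142.0
lab L -25.5 117.6
labR 21.4 117.6
```

Request:
carry_out:
  commands:
    - [[0.02,0.05,0.2,0,0,0],[0,0,0.4,0,0,0],[0,0,0.5,0,0,0],[0,0,0.5,0,0,0],[0,0,0.3,0,0,0],[0,0,0.1,0,0,0],[0,0,0.06,0,0,0],[0,0,0,0,0,0],[0,0,0,0,0,0]]

```text
clock: 12.48
position: [0.6399, 0.0118, 0.0515]
ee_rot: [0.76, 0.65, 0.001, 0.0]
ft_force: [-0.0, -0.4, -2.2]
grip_width: 0.527
grasp_force: 31.9
```

```bash
python3 -c "
from h import *;st()"
```

```text
clock 12.48 F x,y,z 0.0 -0.4 -2.2  tcp local mm x 2.6 y 71.4 z 51.5 grip 0.527 31.9
```

Request:
carry_out:
  commands:
    - [[0,-0.03,0.06,0,0,0],[0,0,0.06,0,0,0],[0,0,0.04,0,0,0],[0,0,0,0,0,0],[0,0,0,0,0,0]]

```text
clock: 12.9
position: [0.6382, 0.0121, 0.0456]
ee_rot: [0.76, 0.65, 0.001, -0.0]
ft_force: [-7.6, 1.0, 10.6]
grip_width: 0.533
grasp_force: 33.0
```

```bash
python3 -c "
from h import *;st()"
```

```text
clock 12.90 F x,y,z -7.7 -0.2 10.6  tcp local mm x 0.9 y 71.5 z 45.6 grip 0.533 33.0
```

Request:
carry_out:
  commands:
    - [[0,-0.03,-0.03,0,0,0],[0.04,0,0,0,0,0],[0.04,0,0,0,0,0],[0,0,0,0,0,0],[0,0,0,0,0,0]]

```text
clock: 13.32
position: [0.6377, 0.0155, 0.0455]
ee_rot: [0.76, 0.65, 0.0, 0.0]
ft_force: [0.4, 0.2, 0.4]
grip_width: 0.527
grasp_force: 32.1
```

```bash
python3 -c "
from h import *;st()"
```

```text
clock 13.32 F x,y,z 0.4 0.3 0.4  tcp local mm x -0.1 y 74.8 z 45.5 grip 0.527 32.1
```

Request:
carry_out:
  commands:
    - [[0.04,0,0,0,0,0],[0.03,0,0,0,0,0],[0,0,0,0,0,0],[0,0,0,0,0,0]]

```text
clock: 13.65
position: [0.6381, 0.018, 0.0455]
ee_rot: [0.76, 0.65, 0.0, 0.0]
ft_force: [2.0, -2.2, -0.2]
grip_width: 0.527
grasp_force: 32.1
```

```bash
python3 -c "
from h import *;st()"
```

```text
clock 13.65 F x,y,z 2.3 -1.8 -0.2  tcp local mm x -0.1 y 77.3 z 45.5 grip 0.527 32.1
```

Request:
carry_out:
  commands:
    - [[0.03,0,0,0,0,0],[0.03,0,0,0,0,0],[0,0,0,0,0,0],[0,0,0,0,0,0]]

```text
clock: 13.98
position: [0.638, 0.0183, 0.0454]
ee_rot: [0.76, 0.65, -0.001, 0.001]
ft_force: [0.8, -7.7, 0.6]
grip_width: 0.525
grasp_force: 32.2
```

```bash
python3 -c "
from h import *;st()"
```

```text
clock 13.98 F x,y,z 2.0 -7.5 0.6  tcp local mm x -0.3 y 77.6 z 45.4 grip 0.525 32.2
```

Cartridge is against the plate (7.5 N). Releasing and rising.

Request:
carry_out:
  commands:
    - [[-0.04,0,0,0,0,0],[0,0,0,0,0,0],[0,0,0,0,0,0],[0,0,0,0,0,0],[0,0,0,0,0,0],[0,0,0,0,0,0]]
  hand: -1

```text
clock: 14.48
position: [0.6379, 0.0193, 0.0453]
ee_rot: [0.759, 0.651, 0.0, -0.0]
ft_force: [0.1, 0.5, -0.4]
grip_width: 1.0
grasp_force: 0.0
```

Request:
carry_out:
  commands:
    - [[0,0,-0.2,0,0,0],[0,0,-0.4,0,0,0],[0,0,-0.8,0,0,0],[0,0,-0.9,0,0,0],[0,0,-0.9,0,0,0],[0,0,-0.9,0,0,0],[0,0,-0.4,0,0,0],[0,0,0,0,0,0]]

```text
clock: 15.15
position: [0.6397, 0.0184, 0.2307]
ee_rot: [0.76, 0.65, 0.003, 0.002]
ft_force: [0.6, 0.6, 0.3]
grip_width: 1.001
grasp_force: 0.0
```

```bash
python3 - <<'E'
from h import *
st(); go(O+U*(-.121+.004)+np.array([0,0,.125]))
E
```

```text
clock 15.15 F x,y,z 0.5 0.7 0.3  tcp local mm x 1.5 y 78.0 z 230.7 grip 1.001 0.0
clock 15.15 pos [0.6397 0.0184 0.2307] F [0.6 0.6 0.3] shift [-4.881 -0.052  2.63 ] yang -8.88 tilt [0.002 0.007] w 1.001
```

Request:
carry_out:
  commands:
    - [[-0.5,-0.03,0,0,0,0],[-0.9,0,0,0,0,0],[-0.9,0,0,0,0,0],[-0.9,0,0,0,0,0],[-0.9,0,0.2,0,0,0],[-0.5,0,0.5,0,0,0],[-0.1,0,0.7,0,0,0],[0,0,0.7,0,0,0],[0,0,0.5,0,0,0],[0,0,0.2,0,0,0],[0,0,0.12,0,0,0],[0,0,0,0,0,0],[0,0,0,0,0,0]]
  hand: 1

```text
clock: 16.23
position: [0.6084, -0.1668, 0.1097]
ee_rot: [0.76, 0.65, 0.0, 0.001]
ft_force: [-0.6, 0.2, 1.2]
grip_width: -0.0
grasp_force: 0.0
```

```bash
python3 - <<'E'
from h import *
st()
b=save('top','t6.png');im=save('wrist','w6.png')
c=np.zeros((600,800,3),np.uint8)
c[:384,:512]=im; c[384:594,:465]=cv2.resize(b[125:195,205:360],(465,210),interpolation=cv2.INTER_CUBIC)
cv2.imwrite('pics/m6.png',c)
E
```

```text
clock 16.23 F x,y,z -0.6 0.1 1.2  tcp local mm x -1.0 y -109.9 z 109.7 grip -0.000 0.0
```

View pics/m6.png

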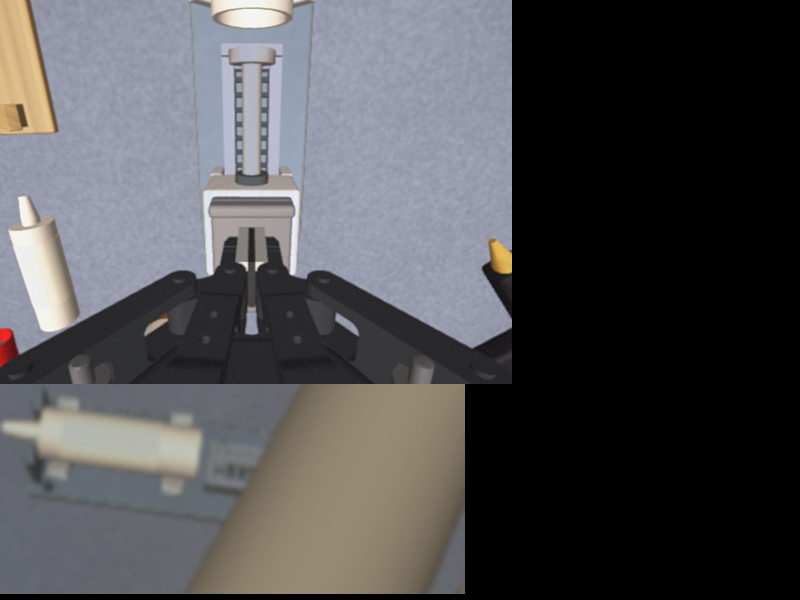

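The cartridge lies in the cradle with its nozzle through the plate, the plunger (252,55) lines up with the bore (252,15), and the fingers are between the ridges. Next I feel for the front ridge with the carriage still locked.

Request:
carry_out:
  commands:
    - [[0.04,0.02,0,0,0,0],[0.04,0,0,0,0,0],[0.04,0,0,0,0,0],[0.04,0,0,0,0,0],[0,0,0,0,0,0],[0,0,0,0,0,0]]

```text
clock: 16.83
position: [0.6095, -0.1603, 0.1085]
ee_rot: [0.76, 0.65, 0.0, -0.0]
ft_force: [0.7, -0.5, -0.4]
grip_width: 0.003
grasp_force: 0.0
```

```bash
python3 -c "
from h import *;st()"
```

```text
clock 16.83 F x,y,z 0.8 -0.4 -0.4  tcp local mm x -0.9 y -103.2 z 108.5 grip 0.003 0.0
```

Request:
carry_out:
  commands:
    - [[0.03,0,0,0,0,0],[0.03,0,0,0,0,0],[0,0,0,0,0,0],[0,0,0,0,0,0]]

```text
clock: 17.17
position: [0.6096, -0.1596, 0.1085]
ee_rot: [0.76, 0.65, -0.001, 0.001]
ft_force: [0.3, -4.8, -0.8]
grip_width: -0.001
grasp_force: 2.5
```

```bash
python3 -c "
from h import *;st()"
```

```text
clock 17.17 F x,y,z 1.0 -4.7 -0.8  tcp local mm x -1.0 y -102.6 z 108.5 grip -0.001 2.5
```

Request:
carry_out:
  commands:
    - [[-0.03,0,0.04,0,0,0],[0,0,0.05,0,0,0],[0,0,0.05,0,0,0],[0,0,0.05,0,0,0],[0,0,0.05,0,0,0],[0,0,0,0,0,0],[0,0,0,0,0,0]]

```text
clock: 17.75
position: [0.6098, -0.1592, 0.0994]
ee_rot: [0.76, 0.65, 0.0, -0.0]
ft_force: [-2.6, -0.2, 7.1]
grip_width: -0.001
grasp_force: 4.3
```

```bash
python3 -c "
from h import *;st()"
```

```text
clock 17.75 F x,y,z -2.5 -0.6 7.1  tcp local mm x -0.8 y -102.1 z 99.4 grip -0.001 4.3
```

Request:
carry_out:
  commands:
    - [[0.1,0,-0.02,0,0,0],[0.1,0,0,0,0,0],[0.1,0,0,0,0,0],[0.1,0,0,0,0,0],[0.1,0,0,0,0,0],[0.1,0,0,0,0,0],[0.1,0,0,0,0,0],[0,0,0,0,0,0],[0,0,0,0,0,0]]

```text
clock: 18.5
position: [0.6143, -0.1306, 0.1002]
ee_rot: [0.759, 0.651, 0.001, -0.0]
ft_force: [-3.0, 1.9, 7.3]
grip_width: 0.001
grasp_force: 4.0
```

```bash
python3 -c "
from h import *;st()"
```

```text
clock 18.50 F x,y,z -3.2 1.4 7.3  tcp local mm x -0.7 y -73.2 z 100.2 grip 0.001 4.0
```

Request:
carry_out:
  commands:
    - [[0.05,0,0,0,0,0],[0.05,0,0,0,0,0],[0,0,0,0,0,0],[0,0,0,0,0,0]]

```text
clock: 18.83
position: [0.6149, -0.127, 0.1003]
ee_rot: [0.759, 0.651, 0.001, -0.0]
ft_force: [-2.2, 1.1, 8.4]
grip_width: -0.001
grasp_force: 4.1
```

```bash
python3 -c "
from h import *;st()"
```

```text
clock 18.83 F x,y,z -2.4 0.8 8.4  tcp local mm x -0.7 y -69.6 z 100.3 grip -0.001 4.1
```

Request:
carry_out:
  commands:
    - [[0.05,0,0,0,0,0],[0.05,0,0,0,0,0],[0,0,0,0,0,0]]

```text
clock: 19.08
position: [0.6155, -0.1231, 0.1003]
ee_rot: [0.759, 0.651, 0.001, -0.0]
ft_force: [-2.4, 0.7, 7.4]
grip_width: -0.004
grasp_force: 4.1
```

```bash
python3 -c "
from h import *;st()"
```

```text
clock 19.08 F x,y,z -2.4 0.3 7.4  tcp local mm x -0.7 y -65.6 z 100.3 grip -0.004 4.1
```

Request:
carry_out:
  commands:
    - [[0.05,0,0,0,0,0],[0.05,0,0,0,0,0],[0,0,0,0,0,0]]

```text
clock: 19.33
position: [0.6161, -0.1195, 0.1003]
ee_rot: [0.76, 0.65, 0.0, -0.0]
ft_force: [-2.7, 0.8, 7.8]
grip_width: 0.0
grasp_force: 4.2
```

```bash
python3 -c "
from h import *;st()"
```

```text
clock 19.33 F x,y,z -2.8 0.3 7.8  tcp local mm x -0.7 y -61.9 z 100.3 grip 0.000 4.2
```

Request:
carry_out:
  commands:
    - [[0.05,0,0,0,0,0],[0.05,0,0,0,0,0],[0,0,0,0,0,0]]

```text
clock: 19.58
position: [0.6166, -0.1163, 0.1004]
ee_rot: [0.76, 0.65, 0.0, 0.0]
ft_force: [-2.5, -2.2, 8.5]
grip_width: -0.003
grasp_force: 4.3
```

```bash
python3 -c "
from h import *;st()"
```

```text
clock 19.58 F x,y,z -2.1 -2.6 8.5  tcp local mm x -0.7 y -58.7 z 100.4 grip -0.003 4.3
```

Request:
carry_out:
  commands:
    - [[0.05,0,0,0,0,0],[0,0,0,0,0,0],[0,0,0,0,0,0]]

```text
clock: 19.83
position: [0.6169, -0.1147, 0.1004]
ee_rot: [0.76, 0.65, 0.0, 0.0]
ft_force: [-2.7, -2.8, 7.9]
grip_width: 0.006
grasp_force: 4.5
```

```bash
python3 -c "
from h import *;st()"
```

```text
clock 19.83 F x,y,z -2.2 -3.2 7.9  tcp local mm x -0.7 y -57.1 z 100.4 grip 0.006 4.5
```

Request:
carry_out:
  commands:
    - [[0.05,0,0,0,0,0],[0,0,0,0,0,0],[0,0,0,0,0,0]]

```text
clock: 20.08
position: [0.6171, -0.113, 0.1004]
ee_rot: [0.76, 0.65, -0.0, 0.001]
ft_force: [-2.8, -4.9, 7.7]
grip_width: 0.006
grasp_force: 4.6
```

```bash
python3 -c "
from h import *;st()"
```

```text
clock 20.08 F x,y,z -2.0 -5.2 7.7  tcp local mm x -0.7 y -55.4 z 100.4 grip 0.006 4.6
```

Request:
carry_out:
  commands:
    - [[0.05,0,0,0,0,0],[0,0,0,0,0,0],[0,0,0,0,0,0]]

```text
clock: 20.33
position: [0.6173, -0.1114, 0.1004]
ee_rot: [0.76, 0.65, -0.0, 0.001]
ft_force: [-3.1, -4.1, 7.8]
grip_width: 0.003
grasp_force: 4.7
```

```bash
python3 -c "
from h import *;st()"
```

```text
clock 20.33 F x,y,z -2.5 -4.5 7.8  tcp local mm x -0.7 y -53.8 z 100.4 grip 0.003 4.7
```

Contact began at carriage about 42 mm, so notch 0.05 gives about 8 mm of compression. I'm at about 49.5 now and will ease up slowly to lock.

Request:
carry_out:
  commands:
    - [[0.01,0,-0.05,0,0,0],[0,0,-0.05,0,0,0],[0,0,-0.04,0,0,0],[0,0,0,0,0,0],[0,0,0,0,0,0]]

```text
clock: 20.75
position: [0.6173, -0.1113, 0.106]
ee_rot: [0.76, 0.65, -0.0, 0.001]
ft_force: [-3.3, -5.2, 5.6]
grip_width: -0.001
grasp_force: 4.4
```

```bash
python3 -c "
from h import *;st()"
```

```text
clock 20.75 F x,y,z -2.5 -5.6 5.6  tcp local mm x -0.7 y -53.6 z 106.0 grip -0.001 4.4
```

Request:
carry_out:
  commands:
    - [[0,0,-0.04,0,0,0],[0,0,-0.03,0,0,0],[0,0,0,0,0,0],[0,0,0,0,0,0]]

```text
clock: 21.08
position: [0.6173, -0.1112, 0.1083]
ee_rot: [0.76, 0.65, -0.0, 0.001]
ft_force: [-0.9, -6.3, 3.1]
grip_width: 0.0
grasp_force: 3.2
```

```bash
python3 -c "
from h import *;st()"
```

```text
clock 21.08 F x,y,z 0.1 -6.4 3.1  tcp local mm x -0.8 y -53.6 z 108.3 grip 0.000 3.2
```

Request:
carry_out:
  commands:
    - [[-0.06,0,-0.04,0,0,0],[-0.06,0,-0.04,0,0,0],[0,0,-0.3,0,0,0],[0,0,-0.8,0,0,0],[0,0,-0.8,0,0,0],[0,0,-0.8,0,0,0],[-0.7,0.6,-0.5,0,0,0],[-0.8,0.6,0,0,0,0],[-0.8,0.6,0,0,0,0],[0,0,0,0,0,0],[0,0,0,0,0,0]]

```text
clock: 22.0
position: [0.6732, -0.2189, 0.239]
ee_rot: [0.761, 0.649, -0.001, 0.0]
ft_force: [0.6, 0.1, 0.4]
grip_width: -0.001
grasp_force: 0.0
```

```bash
python3 - <<'E'
from h import *
st()
b=save('top','t7.png');im=save('wrist','w7.png');s=save('scene','s7.png')
for n in ('wrist','top','scene'):
    print(n,*[(c,proj(n,O+U*(-.1236+c-.0)+[0,0,.108]).round(1)) for c in (.04,.05,.06)], 'down .05',proj(n,O+U*(-.0736)+[0,0,.098]).round(1))
p=np.zeros((600,800,3),np.uint8)
p[:280,:400]=cv2.resize(im[:270],(400,280)); p[:340,400:]=cv2.resize(s[190:275,230:330],(400,340),interpolation=cv2.INTER_CUBIC)
p[340:600,:576]=cv2.resize(b[125:190,205:349],(576,260),interpolation=cv2.INTER_CUBIC)
cv2.imwrite('pics/m7.png',p)
E
```

```text
clock 22.00 F x,y,z 0.5 0.2 0.4  tcp local mm x 71.0 y -151.4 z 239.0 grip -0.001 0.0
wrist (0.04, array([173.7, 112.8])) (0.05, array([172.9, 101.4])) (0.06, array([172. ,  89.7])) down .05 [175.6 101.3]
top (0.04, array([307.6, 148.7])) (0.05, array([303.6, 148.1])) (0.06, array([299.7, 147.6])) down .05 [303.1 149.1]
scene (0.04, array([263.6, 248. ])) (0.05, array([266.2, 245.5])) (0.06, array([268.8, 243. ])) down .05 [266.1 247.2]
```

View pics/m7.png

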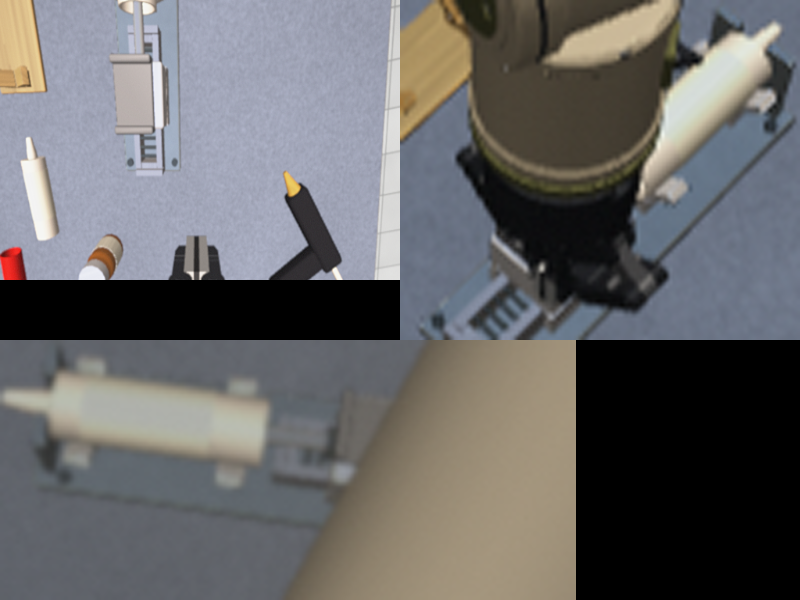

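The composite shows the cartridge against the plate with its nozzle through the slot, and the plunger inside the bore. The fingertip travel between ridge contacts was 49.0 mm, which puts the carriage at notch 0.05. With the tip at 108 mm the saddle's push fell to 3 N, below its 6 N preload, so it is fully up. The robot is clear, so I'm handing in.

```bash
python3 -c "
from h import *;print(hand_in())"
```

```text
the job is handed in; nothing more can be done
None
```

The cartridge is loaded against the end plate and the job is handed in at about 22 s. By fingertip travel and force, the carriage is locked at notch 0.05 with the saddle fully up and the plunger pressed in about 7–8 mm. The vials were not touched, and `hand_in()` gave no verdict.

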